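Turn the row: small cheeses from the draining rack to the ripening rack

ROBOT

A 6-joint arm with a two-finger parallel gripper is mounted at the origin on the work surface. World frame = base frame: x ahead of the robot, y to its left, z up, the work surface at z = 0. Lengths are in m, angles in rad, forces in N, time in s.
With the tool pointing down it reaches from about 0.35 to 0.975 m from the base axis. Payload 4.9 kg.
Tool frame: the origin (TCP) lies midway between the tips of the shut fingers; the grasp point (between the pads) lies 19 mm behind it; z points along the fingers, y is the direction in which the jaws open and shut (so a half turn about z gives the same grasp; the last joint's range is limited). The gripper opens to 85 mm and grips with 20 to 120 N. Pads are 22 mm wide; open, the fingers measure 114 mm over their backs; the gripper's body (76 mm by 85 mm) begins 54 mm behind the grasp point. The pads swing forward as they close: fully open they stand 13 mm farther back than shut.
Start: joints at [1.023, 0.053, 1.613, -0, 1.476, -0.119], TCP at [0.26, 0.568, 0.231] pointing down, gripper open.
Joint ranges: [-3.01, 3.01], [-1.01, 2.22], [0.06, 2.58], [-1.02, 4.17], [0.09, 2.62], [-3.14, 3.14]. Speed limits (rad/s): [2.57, 2.57, 3.14, 3.14, 3.14, 3.14].

INTERFACE

Orientations are given as a unit quaternion [w, x, y, z].
In Python, from plant import state, grab_frame, camera_params, job_done, boxes_of gives the robot as it stands.
- The arm moves only by the tool step_arm, never from a script. Its argument "steps" is a list of rows, each a list of 4 numbers: the shift along the tool's x, y, z in mm, then the turn about the tool's z in degrees. A call has 1 to 8 rows; each row shifts and turns the pose as measured when the row begins, along the tool's axes as they then stand; what a row does not reach is not made up. A row lasts 1/10 s, in which the tool goes at most 50 mm and 8.59 degrees, less where a joint would pass 70% of its speed; a pose out of reach is approached as far as the arm can. A call is refused whole if a number of a shift passes 50 or a number of a turn 8.59, either way. A call with a gripper value outside its range is refused whole. "claw" is the opening in per cent of the stroke, from 0 (shut) to 100 (fully open), set as the call begins (left out, the last holds). The fingers move at their own pace and stop on an object; the grip force is fixed at half the most. Time passes only in rows, so rows that do not move let the fingers close. It gives the time, the measured TCP pose, the force and the opening at its end, in the units of the state.
- state(): the state, without advancing time (a new reading comes with each control period).
- grab_frame(name): name is "side" or "top" or "wrist"; returns (picture, depth): 384x512x3 uint8, red, green, blue; 384x512 float32, m along the optical axis (not along the pixel's ray), 0 where there is no reading.
- camera_params(name): a dict with "mtx" (3x3 intrinsics, pixels), "extrinsics" (4x4, takes a point from camera to world coordinates); the wrist camera has in their place "T_tool_cam" (4x4, takes a point from camera to tool coordinates, whose origin is the TCP and whose axes are the flange's). Camera axes: x right, y down, z forward; pixel columns grow to the right and rows downward; lengths in m; the calibration is good to about 2 mm. A picture is of the moment at which its call begins: read the wrist's pose just before it. camera_params takes no time and is no camera call.
- job_done(): hands the job in, once; it reports no verdict.
Trained networks look in the newest picture that a camera, given by its name, has taken for a name from the list of things; names that differ only in an ending like _2 or _b are one class to them, and where a whole thing is asked for, a point or a joint stands for the part that bears it (a point fixed in the world has none). Each returns a list of dicts, best first, with "p" (0 to 1); they miss things now and then, are a little off and sometimes report something else, mostly with a low value. They report only what shows in the picture. A call takes as long as a camera call. They do not tell look-alikes from the thing itself.
- boxes_of(camera, label): "box" ([left, top, width, height] in pixels, round what is visible of it).
The state is a dict: "time": time; "joint_pos": joint angles; "joint_vel": joint speeds; "joint_efforts": joint torques, N m; "tool_pos": TCP position; "tool_rot": TCP orientation; "contact_force": force on the tool from outside, world axes, zero at the start; "ft_torque": the same for the moment, N m; "gripper_width": opening from 0.0 (shut) to 1.0 (fully open).
Only numpy, scipy, OpenCV 4.12 (cv2) and the standard library are available. Lean on these libraries where they do the work, as an engineer would, in place of code of your own. Each camera call takes 0.05 s, during which the arm holds its last target. There are 200 camera calls.

TASK

Move the four small cheeses from the steel draining rack to the wooden ripening rack with the row reversed: the cheese at the left end of the draining rack goes to the right end of the ripening rack, the second from the left becomes the second from the right, and so on. Stand each one upright in the middle of its own bay, one cheese to a bay, setting it down without dropping it or tipping it over.

Things in the scene. Friction and masses are not known exactly. Their poses are not given: they have to be found in the camera images.
- drum_centre (a point): Small upright drum-shaped ivory cheese, the tallest: 46 mm across, 55 mm high. Loose, 70 to 160 g. The point is its centre, half-way up; its z axis is up as it stands. At the start it stands on one of the four grey mats of the draining rack.
- disc_centre (a point): Small flat round ivory cheese, wider than high: 64 mm across, 34 mm high. Loose, 70 to 160 g. The point is its centre, half-way up; its z axis is up as it stands. At the start it stands on one of the four grey mats of the draining rack.
- block_centre (a point): Small square ivory cheese: 52 x 52 mm (x, y), 36 mm high. Loose, 70 to 160 g. The point is its centre, half-way up; its z axis is up as it stands. At the start it stands on one of the four grey mats of the draining rack.
- brick_centre (a point): Small oblong ivory cheese: 38 mm (its x) x 66 mm (its y, roughly along the row at the start), 38 mm high. Loose, 70 to 160 g. The point is its centre, half-way up; its z axis is up as it stands. At the start it stands on one of the four grey mats of the draining rack.
- draining_rack: Steel draining rack, where the cheeses stand at the start: 104 mm deep (its x) and 384 mm long (its y, the row), fixed to the bench. Origin: centre of its underside, on the bench; its upper surface is 30 mm above the origin; z up. Four places in a row at x = 0, y = -138, -46, 46 and 138 mm, each with a grey mat. It runs roughly left to right as seen from the robot and may be nearer to or farther from the robot than the ripening rack. 
- ripening_rack: Wooden ripening rack, empty at the start: 104 mm deep (its x) and 384 mm long (its y, the row), fixed to the bench. Origin: centre of its underside, on the bench; its upper surface is 30 mm above the origin; z up. Five dark cross strips (4 mm high, 6 mm wide) divide its upper surface into four bays of 86 mm, centred at x = 0, y = -138, -46, 46 and 138 mm. It runs roughly parallel to the draining rack, and its y axis points the same way to within about 12 degrees. 
- drum_mat: Thin grey mat, 84 x 84 x 3 mm, fixed on the draining rack under the drum-shaped cheese at the start: it marks which place of the row the drum-shaped cheese came from and does not move. Origin: centre of its underside, at the rack's upper surface.
- disc_mat: Thin grey mat, 84 x 84 x 3 mm, fixed on the draining rack under the flat round cheese at the start: it marks which place of the row the flat round cheese came from and does not move. Origin: centre of its underside, at the rack's upper surface.
- block_mat: Thin grey mat, 84 x 84 x 3 mm, fixed on the draining rack under the square cheese at the start: it marks which place of the row the square cheese came from and does not move. Origin: centre of its underside, at the rack's upper surface.
- brick_mat: Thin grey mat, 84 x 84 x 3 mm, fixed on the draining rack under the oblong cheese at the start: it marks which place of the row the oblong cheese came from and does not move. Origin: centre of its underside, at the rack's upper surface.
Mind the look-alikes: they are no part of the job. What is shaped like the part that bears brick_centre but red is not meant.

How it is judged:
At the end, for the whole second after the job is handed in: All four cheeses stand upright (within about 7 degrees), at rest, on the ripening rack, each centred within 14 mm along and across in the bay that mirrors its starting place: counted from the left, first place to fourth bay, second to third, third to second, fourth to first (x of drum_centre in the frame of ripening_rack between -0.014 and 0.014 m and z of drum_centre in the frame of ripening_rack between 0.0525 and 0.0625 m and angle between each of drum_centre, disc_centre, block_centre, brick_centre's own z axis and vertical below 0.12 rad and linear speed of each of drum, disc, block, brick below 0.02 m/s and angular speed of each of drum, disc, block, brick below 0.2 rad/s and ((y of drum_mat in the frame of draining_rack between -0.168 and -0.108 m and y of drum_centre in the frame of ripening_rack between 0.124 and 0.152 m) or (y of drum_mat in the frame of draining_rack between -0.076 and -0.016 m and y of drum_centre in the frame of ripening_rack between 0.032 and 0.06 m) or (y of drum_mat in the frame of draining_rack between 0.016 and 0.076 m and y of drum_centre in the frame of ripening_rack between -0.06 and -0.032 m) or (y of drum_mat in the frame of draining_rack between 0.108 and 0.168 m and y of drum_centre in the frame of ripening_rack between -0.152 and -0.124 m)) and x of disc_centre in the frame of ripening_rack between -0.014 and 0.014 m and z of disc_centre in the frame of ripening_rack between 0.042 and 0.052 m and ((y of disc_mat in the frame of draining_rack between -0.168 and -0.108 m and y of disc_centre in the frame of ripening_rack between 0.124 and 0.152 m) or (y of disc_mat in the frame of draining_rack between -0.076 and -0.016 m and y of disc_centre in the frame of ripening_rack between 0.032 and 0.06 m) or (y of disc_mat in the frame of draining_rack between 0.016 and 0.076 m and y of disc_centre in the frame of ripening_rack between -0.06 and -0.032 m) or (y of disc_mat in the frame of draining_rack between 0.108 and 0.168 m and y of disc_centre in the frame of ripening_rack between -0.152 and -0.124 m)) and x of block_centre in the frame of ripening_rack between -0.014 and 0.014 m and z of block_centre in the frame of ripening_rack between 0.043 and 0.053 m and ((y of block_mat in the frame of draining_rack between -0.168 and -0.108 m and y of block_centre in the frame of ripening_rack between 0.124 and 0.152 m) or (y of block_mat in the frame of draining_rack between -0.076 and -0.016 m and y of block_centre in the frame of ripening_rack between 0.032 and 0.06 m) or (y of block_mat in the frame of draining_rack between 0.016 and 0.076 m and y of block_centre in the frame of ripening_rack between -0.06 and -0.032 m) or (y of block_mat in the frame of draining_rack between 0.108 and 0.168 m and y of block_centre in the frame of ripening_rack between -0.152 and -0.124 m)) and x of brick_centre in the frame of ripening_rack between -0.014 and 0.014 m and z of brick_centre in the frame of ripening_rack between 0.044 and 0.054 m and ((y of brick_mat in the frame of draining_rack between -0.168 and -0.108 m and y of brick_centre in the frame of ripening_rack between 0.124 and 0.152 m) or (y of brick_mat in the frame of draining_rack between -0.076 and -0.016 m and y of brick_centre in the frame of ripening_rack between 0.032 and 0.06 m) or (y of brick_mat in the frame of draining_rack between 0.016 and 0.076 m and y of brick_centre in the frame of ripening_rack between -0.06 and -0.032 m) or (y of brick_mat in the frame of draining_rack between 0.108 and 0.168 m and y of brick_centre in the frame of ripening_rack between -0.152 and -0.124 m))); the robot touches nothing.
It fails at once if a cheese is tipped over (more than about 35 degrees) (angle between any of drum_centre, disc_centre, block_centre, brick_centre's own z axis and vertical above 0.6 rad).
It fails at once if a cheese is dropped (falls free from more than about 25 mm) ((linear speed of drum above 0.7 m/s and contact force between the fingers and drum below 0.01 N) or (linear speed of disc above 0.7 m/s and contact force between the fingers and disc below 0.01 N) or (linear speed of block above 0.7 m/s and contact force between the fingers and block below 0.01 N) or (linear speed of brick above 0.7 m/s and contact force between the fingers and brick below 0.01 N)).
It also fails if it takes over 90 s, if anything falls off the work surface, if the arm or the gripper's body presses on something with over 40 N, if the wrist force passes 120 N, or if a joint passes its speed limit or range.

## Working session

There is one attempt and no reset: what is moved stays moved. The work goes in short steps, Python scripts to look and compute and a tool call to move; the robot and the scene stay as the last step left them, time stands still between calls to the robot, and variables do not carry over. Pictures are saved under pics/ and viewed, about 12 in all and at most 16, crops included, and the job is handed in when it is done.

Besides the shell and the picture viewer there is one more tool, called as name(argument=value, ...) on one line, values as JSON. step_arm: Moves the arm, as the interface text tells. Its arguments: {"type":"object","properties":{"steps":{"type":"array"},"claw":{"type":"number"}},"required":["steps"]}

```bash
mkdir -p pics; ls; cat > h.py <<'E'
import numpy as np, cv2
from plant import state, grab_frame, camera_params, job_done, boxes_of
def cloud(name):
    img,d=grab_frame(name); p=camera_params(name); K=np.array(p['mtx'])
    v,u=np.mgrid[:384,:512]
    P=np.stack([(u-K[0,2])/K[0,0]*d,(v-K[1,2])/K[1,1]*d,d],-1)
    if name!='wrist':
        T=np.array(p['extrinsics'])
    else: T=None
    W=P@T[:3,:3].T+T[:3,3]; W[d==0]=np.nan
    return img,W
E
python3 - <<'E'
from h import *
s=state();print(s['time'],s['tool_pos'],s['tool_rot'],s['gripper_width'])
print(camera_params('wrist'))
ims=[]
for n in ['top','side']:
    img,W=cloud(n); np.savez(n+'.npz',img=img,W=W); cv2.imwrite(f'pics/{n}0.png',img[...,::-1])
    for l in ['drum_centre','disc_centre','block_centre','brick_centre','draining_rack','ripening_rack']:
        for b in boxes_of(n,l)[:3]:
            x,y,w,h=b['box'];c=W[int(y+h/2),int(x+w/2)]
            print(n,l,round(b['p'],2),np.round(b['box']),np.round(c,3))
E
```

```text
pics
0.0 [0.25952721 0.56787734 0.23006774] [-3.30839807e-04  2.12758308e-01  9.77104333e-01 -9.56643923e-04] 1.0010916005481425
{'mtx': array([[292.66956325,   0.        , 256.10104086],
       [  0.        , 292.66956325, 191.75718759],
       [  0.        ,   0.        ,   1.        ]]), 'T_tool_cam': array([[-2.87210017e-04, -9.53831228e-01, -3.00342981e-01,
         7.67069380e-02],
       [ 9.99999855e-01, -4.10560420e-04,  3.47587196e-04,
         2.17482631e-04],
       [-4.54848463e-04, -3.00342837e-01,  9.53831208e-01,
        -1.42873644e-01],
       [ 0.00000000e+00,  0.00000000e+00,  0.00000000e+00,
         1.00000000e+00]])}
top drum_centre 0.68 [184. 187. 149.  48.] [0.451 0.038 0.028]
top drum_centre 0.62 [271. 198.  19.  14.] [ 0.457 -0.013  0.087]
top disc_centre 0.88 [298. 196.  27.  25.] [ 0.45  -0.096  0.067]
top disc_centre 0.47 [184. 120. 145.  41.] [0.639 0.039 0.033]
top block_centre 0.55 [297. 196.  34.  28.] [ 0.444 -0.101  0.067]
top brick_centre 0.98 [149. 211.  22.  27.] [0.419 0.296 0.039]
top brick_centre 0.95 [126. 254.  28.  20.] [0.32  0.345 0.039]
top brick_centre 0.93 [176. 254.  28.  23.] [0.313 0.215 0.038]
top draining_rack 0.93 [188. 190. 145.  44.] [0.448 0.035 0.03 ]
top ripening_rack 0.81 [182. 120. 147.  41.] [0.642 0.042 0.031]
side disc_centre 0.72 [259. 236.  36.  32.] [ 0.451 -0.12   0.068]
side disc_centre 0.46 [252. 203.  21.  30.] [ 0.453 -0.032  0.084]
side block_centre 0.82 [239. 185.  22.  30.] [0.455 0.059 0.07 ]
side brick_centre 0.9 [201. 168.  26.  16.] [0.419 0.28  0.029]
side brick_centre 0.86 [167. 163.  14.  18.] [0.316 0.323 0.037]
side brick_centre 0.85 [170. 183.  19.  26.] [0.314 0.184 0.039]
side draining_rack 0.95 [212. 178. 101. 114.] [ 0.453 -0.033  0.04 ]
side ripening_rack 0.79 [276. 170. 127. 100.] [ 0.635 -0.025  0.032]
side ripening_rack 0.57 [239. 187.  23.  30.] [0.456 0.058 0.068]
```

```bash
python3 - <<'E'
from h import *
t=np.load('top.npz');cv2.imwrite('pics/top_crop.png',cv2.resize(t['img'][100:290,100:360,::-1],None,fx=3,fy=3,interpolation=cv2.INTER_CUBIC))
W=t['W'];img=t['img']
# cheese tops on draining rack
def comps(m,lab,minA=40):
    n,L,st,ce=cv2.connectedComponentsWithStats(m.astype(np.uint8))
    for i in range(1,n):
        if st[i,4]>minA:
            Q=W[L==i]; r=cv2.minAreaRect(Q[:,:2].astype(np.float32)*1000)
            print(lab,st[i],np.round(ce[i]),'mean',np.round(Q.mean(0),4),'rect',np.round(r[0]),np.round(r[1]),round(r[2],1),'z95',round(np.percentile(Q[:,2],90),3))
x,y,z=W[...,0],W[...,1],W[...,2]
comps((z>.05)&(z<.12)&(x>.35)&(x<.53)&(abs(y)<.25),'cheese')
comps((z>.022)&(z<.045)&(x>.55)&(x<.73)&(abs(y-.04)<.25),'rip',500)
comps((z>.02)&(z<.1)&(x>.37)&(x<.53)&(abs(y-.035)<.215),'drain',500)
E
```

```text
cheese [269 195  19  19 283] [278. 204.] mean [ 0.4599 -0.0113  0.0854] rect [461. -12.] [44. 43.] 87.3 z95 0.09
cheese [300 195  25  25 496] [312. 207.] mean [ 0.453  -0.0991  0.0662] rect [453. -99.] [61. 61.] 87.3 z95 0.069
cheese [231 196  21  21 421] [241. 206.] mean [0.4581 0.0807 0.0684] rect [459.  82.] [51. 52.] 88.9 z95 0.071
cheese [192 198  27  16 407] [205. 206.] mean [0.4608 0.1731 0.0696] rect [462. 174.] [66. 38.] 87.1 z95 0.072
rip [ 187  120  142   44 5227] [257. 142.] mean [0.6378 0.0372 0.0301] rect [639.  36.] [105. 383.] 1.2 z95 0.033
drain [ 187  188  146   43 5672] [259. 209.] mean [0.4524 0.0358 0.0431] rect [455.  35.] [105. 383.] 0.1 z95 0.07
```

View pics/top_crop.png

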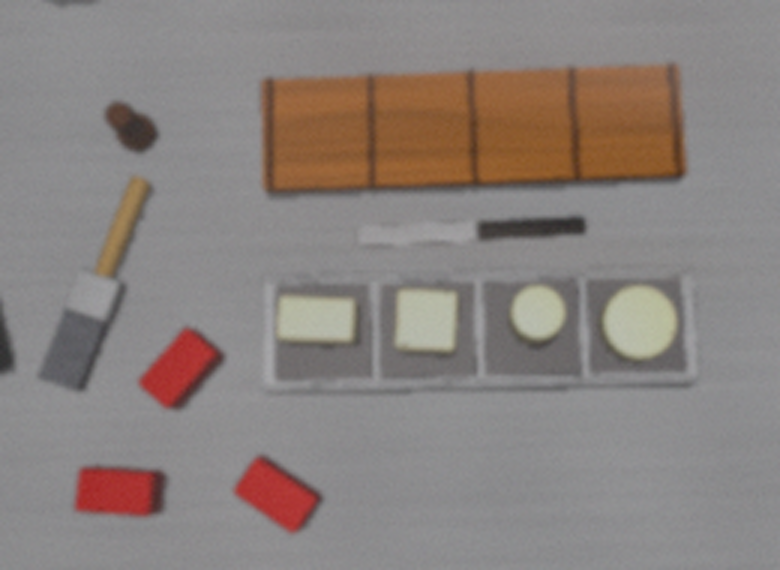

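View pics/side0.png

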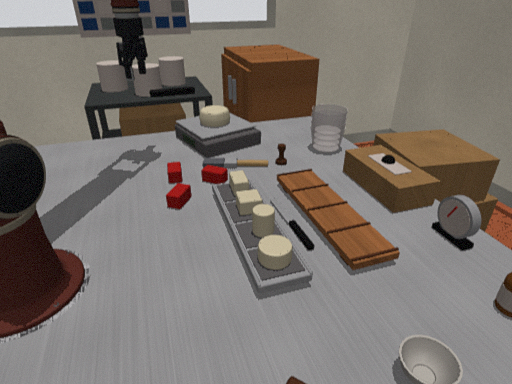

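From left to right the cheeses are brick (462,174), block (459,82), drum (461,-12) and disc (453,-99). Their crop pixels are about (316,318), (427,320), (538,312) and (640,321). All of them are ivory and stand on the grey mats.

Things that could be mistaken for the targets:
- **Three red bricks:** crop pixels (181,367), (118,491) and (278,494).
- **Far round cheese:** on the grey box, side view (214,117).

The crop confirms the choice. The wooden rack centre is about (639,36) with yaw about +1.5°.

step_arm(steps=[[-48, -5, 9, 8.2], [-48, -5, 9, 8.2], [-48, -5, 9, 8.2], [-48, -5, 9, 8.2], [-48, -5, 9, 8.2], [-48, -5, 9, 8.2], [-48, -5, 9, 8.2], [-48, -5, 9, 8.2]], claw=100)

```text
time: 1.5
tool_pos: [0.448, 0.2518, 0.1601]
tool_rot: [-0.0, 0.72, 0.694, 0.005]
contact_force: [0.8, -0.9, 0.5]
gripper_width: 0.998
```

step_arm(steps=[[-39, 8, 0, 0], [-38, 8, 0, 0], [0, 0, 0, 0]])

```text
time: 1.8
tool_pos: [0.4601, 0.1663, 0.1578]
tool_rot: [0.0, 0.723, 0.69, 0.004]
contact_force: [1.0, 0.1, -0.4]
gripper_width: 1.004
```

```bash
cat >> h.py <<'E'
from scipy.spatial.transform import Rotation as R
def wrist():
    s=state(); img,d=grab_frame('wrist'); p=camera_params('wrist');K=np.array(p['mtx'])
    q=np.array(s['tool_rot']); T=np.eye(4);T[:3,:3]=R.from_quat(q[[1,2,3,0]]).as_matrix();T[:3,3]=s['tool_pos']
    T=T@np.array(p['T_tool_cam'])
    v,u=np.mgrid[:384,:512]
    P=np.stack([(u-K[0,2])/K[0,0]*d,(v-K[1,2])/K[1,1]*d,d],-1)
    W=P@T[:3,:3].T+T[:3,3]; W[d==0]=np.nan
    return s,img,W
def comps(W,m,lab,minA=40):
    n,L,st,ce=cv2.connectedComponentsWithStats(m.astype(np.uint8))
    for i in range(1,n):
        if st[i,4]>minA:
            Q=W[L==i]; r=cv2.minAreaRect(Q[:,:2].astype(np.float32)*1000)
            print(lab,st[i],'mean',np.round(Q.mean(0),4),'rect',np.round(r[0]),np.round(r[1]),round(r[2],1),'z',np.round(np.percentile(Q[:,2],[5,90]),3))
E
python3 - <<'E'
from h import *
s,img,W=wrist();print(s['tool_pos'],s['tool_rot'],s['joint_pos'])
cv2.imwrite('pics/w1.png',img[...,::-1]);np.savez('w1.npz',W=W,img=img)
x,y,z=W[...,0],W[...,1],W[...,2]
comps(W,(z>.06)&(z<.1)&(x>.38)&(x<.53),'ch',300)
comps(W,(z>.026)&(z<.04)&(x>.56)&(x<.72),'rip',500)
E
```

```text
[0.46011092 0.16629963 0.15783457] [2.60154614e-05 7.23465241e-01 6.90350726e-01 3.73091734e-03] [ 0.19227221 -0.22879934  2.00132446  0.00406871  1.3627578   0.23828002]
ch [ 235  146   47   78 3516] mean [0.4623 0.1773 0.0708] rect [462. 175.] [65. 38.] 86.5 z [0.068 0.072]
ch [ 232  254   57   53 2836] mean [0.4597 0.0853 0.0685] rect [460.  82.] [52. 51.] 86.4 z [0.065 0.07 ]
rip [  379   104   131   205 19752] mean [0.6384 0.1411 0.0305] rect [638. 121.] [105. 217.] 1.1 z [0.029 0.032]
rip [404 359  40  25 673] mean [ 0.6504 -0.0796  0.0303] rect [654. -75.] [42. 47.] 86.0 z [0.029 0.031]
```

View pics/w1.png

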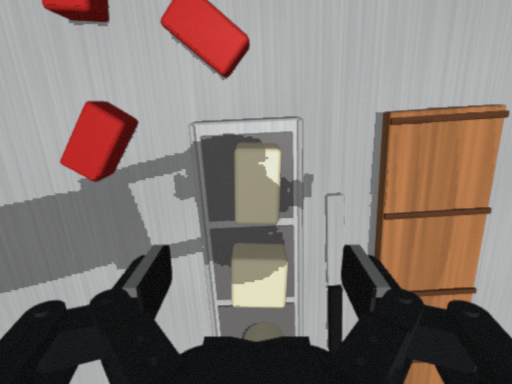

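The wrist view shows brick (257,183) and block (259,275) between the fingers. Positions agree with the top camera to about 1 mm. Descending on the brick.

step_arm(steps=[[9, 2, 30, 0.8], [0, 0, 40, 0], [0, 0, 30, 0], [0, 0, 18, 0], [0, 0, 0, 0]])

```text
time: 2.35
tool_pos: [0.466, 0.1826, 0.0401]
tool_rot: [0.001, 0.727, 0.687, 0.008]
contact_force: [-1.0, -0.2, -0.2]
gripper_width: 1.002
```

step_arm(steps=[[0, 0, 0, 0], [0, 0, 0, 0], [0, 0, 0, 0], [0, 0, 0, 0], [0, 0, 0, 0], [0, 0, 0, 0]], claw=0)

```text
time: 2.95
tool_pos: [0.4693, 0.1854, 0.0458]
tool_rot: [0.003, 0.726, 0.688, 0.012]
contact_force: [0.1, 0.6, -1.4]
gripper_width: 0.435
```

step_arm(steps=[[0, 0, -20, 0], [0, 0, -40, 0], [0, 0, -45, 0]])

```text
time: 3.25
tool_pos: [0.461, 0.1823, 0.1447]
tool_rot: [-0.002, 0.726, 0.687, 0.005]
contact_force: [1.3, 0.7, -1.5]
gripper_width: 0.429
```

```bash
cat >> h.py <<'E'
def held(show=None):
    """held cheese outline in tool frame"""
    s,img,W=wrist(); q=np.array(s['tool_rot']);M=R.from_quat(q[[1,2,3,0]]).as_matrix()
    print('t',s['time'],'pos',np.round(s['tool_pos'],4),'ypr: tool z',np.round(M[:,2],3),'yaw',round(np.degrees(np.arctan2(M[1,1],M[0,1])),2),'q',np.round(s['joint_pos'],2))
    hsv=cv2.cvtColor(img,cv2.COLOR_RGB2HSV).astype(int)
    iv=(hsv[...,0]>18)&(hsv[...,0]<40)&(hsv[...,1]>25)&(hsv[...,2]>60)
    T=(W-np.array(s['tool_pos']))@M   # tool coords
    sel=iv&(T[...,2]>-.07)&(T[...,2]<.01)&(abs(T[...,0])<.06)&(abs(T[...,1])<.05)
    n,L,st,ce=cv2.connectedComponentsWithStats(sel.astype(np.uint8))
    if n>1:
        i=1+np.argmax(st[1:,4]);Q=T[L==i]*1000
        print('held px',st[i],'tool xyz lo',np.round(np.percentile(Q,2,axis=0)),'hi',np.round(np.percentile(Q,98,axis=0)))
    if show: cv2.imwrite(f'pics/{show}.png',img[...,::-1])
    return s,img,W
E
python3 -c "
from h import *
held('w2')"
```

```text
t 3.25 pos [0.461  0.1823 0.1447] ypr: tool z [ 0.004  0.009 -1.   ] yaw -3.17 q [ 0.22 -0.2   2.    0.01  1.34  0.28]
held px [  215   206    85   135 10277] tool xyz lo [-32. -18. -29.] hi [23. 18.  2.]
```

View pics/w2.png

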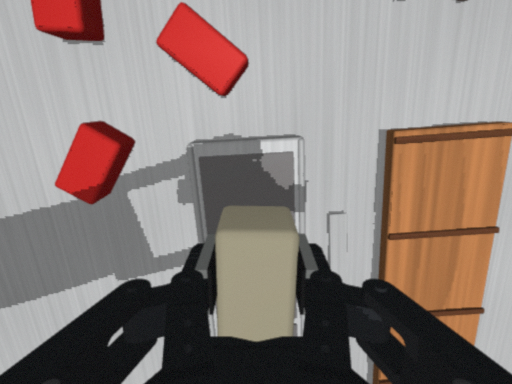

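step_arm(steps=[[-25, 15, 0, -0.6], [-36, 24, 0, -0.6], [-36, 24, 0, -0.6], [-36, 24, 0, -0.6], [-36, 24, 0, -0.6], [-36, 24, 0, -0.6], [-34, 22, 0, -0.6], [-24, 15, 0, 0]])

```text
time: 4.1
tool_pos: [0.6413, -0.0892, 0.1595]
tool_rot: [0.006, 0.697, 0.717, 0.016]
contact_force: [-0.5, 0.2, -0.4]
gripper_width: 0.433
```

step_arm(steps=[[0, 0, 0, 0], [0, 0, 0, 0]])

```text
time: 4.3
tool_pos: [0.6425, -0.093, 0.1584]
tool_rot: [0.006, 0.699, 0.715, 0.016]
contact_force: [-0.7, -0.1, -1.5]
gripper_width: 0.433
```

```bash
python3 -c "
from h import *
s,img,W=held()
x,y,z=W[...,0],W[...,1],W[...,2]
comps(W,(z>.0325)&(z<.04)&(x>.56)&(x<.73),'strip',60)
comps(W,(z>.026)&(z<.04)&(x>.56)&(x<.73),'rip',500)
"
```

```text
t 4.3 pos [ 0.6425 -0.093   0.1584] ypr: tool z [ 0.031  0.015 -0.999] yaw 1.28 q [-0.27  0.14  1.64  0.02  1.33 -0.3 ]
held px [  215   206    85   135 10202] tool xyz lo [-32. -18. -29.] hi [23. 18.  1.]
strip [ 188   30  126   10 1018] mean [0.639  0.0368 0.0342] rect [639.  37.] [103.   7.] 0.9 z [0.033 0.035]
strip [194 143 114   7 782] mean [ 0.6411 -0.0547  0.0341] rect [641. -55.] [104.   6.] 1.0 z [0.033 0.035]
rip [  187     0   128   243 24733] mean [ 0.6398 -0.0207  0.0305] rect [641. -45.] [105. 217.] 0.9 z [0.029 0.032]
```

step_arm(steps=[[2, -1, 30, 0], [0, 0, 40, 0], [0, 0, 25, 0], [0, 0, 12, 0], [0, 0, 0, 0]])

```text
time: 4.85
tool_pos: [0.644, -0.0839, 0.0507]
tool_rot: [0.007, 0.697, 0.717, 0.017]
contact_force: [0.0, -0.0, -1.4]
gripper_width: 0.433
```

step_arm(steps=[[-7, -2, 3, 0], [0, 0, 2, 0], [0, 0, 0, 0]])

```text
time: 5.15
tool_pos: [0.6439, -0.0909, 0.0489]
tool_rot: [0.01, 0.696, 0.718, 0.018]
contact_force: [0.6, 0.5, -1.6]
gripper_width: 0.433
```

step_arm(steps=[[0, -2, 4, 0], [0, 0, 2, 0]])

```text
time: 5.35
tool_pos: [0.6437, -0.0916, 0.0452]
tool_rot: [0.012, 0.696, 0.717, 0.02]
contact_force: [0.7, 0.4, -1.4]
gripper_width: 0.437
```

step_arm(steps=[[0, -2, 3, 0], [0, 0, 2, 0]])

```text
time: 5.55
tool_pos: [0.6421, -0.0918, 0.0411]
tool_rot: [0.012, 0.696, 0.717, 0.02]
contact_force: [-6.2, 0.2, 9.0]
gripper_width: 0.434
```

Contact made. Open and rise.

step_arm(steps=[[0, 0, 0, 0], [0, 0, 0, 0], [0, 0, 0, 0], [0, 0, 0, 0], [0, 0, -30, 0], [0, 0, -40, 0], [0, 0, -40, 0], [0, 0, 0, 0]], claw=100)

```text
time: 6.35
tool_pos: [0.6367, -0.0929, 0.153]
tool_rot: [0.011, 0.696, 0.717, 0.019]
contact_force: [0.1, -0.4, 0.2]
gripper_width: 1.0
```

```bash
cat >> h.py <<'E'
def top():
    img,W=cloud('top')
    x,y,z=W[...,0],W[...,1],W[...,2]
    for n,m in (('rip',(z>.05)&(z<.1)&(abs(x-.64)<.07)&(abs(y-.037)<.2)),('drain',(z>.05)&(z<.1)&(abs(x-.455)<.07)&(abs(y-.037)<.2))): comps(W,m,n)
    return img,W
E
python3 -c "
from h import *
s,img,W=held()
x,y,z=W[...,0],W[...,1],W[...,2]
comps(W,(z>.055)&(z<.1)&(x>.56)&(x<.73),'placed',100)
img,W=top()
"
```

```text
t 6.35 pos [ 0.6367 -0.0929  0.153 ] ypr: tool z [ 0.042  0.012 -0.999] yaw 1.71 q [-0.27  0.13  1.67  0.02  1.31 -0.31]
placed [ 236  168   47   77 3416] mean [ 0.6424 -0.0992  0.0676] rect [ 643. -102.] [38. 65.] 0.4 z [0.065 0.069]
drain [269 195  17  19 254] mean [ 0.4604 -0.0091  0.0855] rect [461.  -9.] [38. 43.] 86.7 z [0.063 0.09 ]
drain [231 196  21  21 422] mean [0.4582 0.0807 0.0682] rect [459.  82.] [51. 51.] 88.9 z [0.065 0.071]
```

step_arm(steps=[[22, -23, 0, 0.7], [31, -31, 0, 0.7], [31, -31, 0, 0.7], [31, -31, 0, 0.7], [31, -31, 0, 0.7], [22, -22, 0, 0.7], [7, -7, 0, 0], [0, 0, 0, 0]])

```text
time: 7.25
tool_pos: [0.4443, 0.0888, 0.1283]
tool_rot: [-0.003, 0.724, 0.69, 0.009]
contact_force: [0.7, -0.7, 0.2]
gripper_width: 0.999
```

step_arm(steps=[[-12, 14, 20, 0.5], [0, 0, 35, 0], [0, 0, 20, 0], [0, 0, 10, 0], [0, 0, 0, 0]])

```text
time: 7.75
tool_pos: [0.463, 0.0734, 0.0394]
tool_rot: [-0.002, 0.728, 0.686, 0.009]
contact_force: [0.2, 0.4, -0.2]
gripper_width: 1.003
```

step_arm(steps=[[8, -2, 3, 0], [0, 0, 0, 0]])

```text
time: 7.95
tool_pos: [0.4627, 0.0813, 0.0372]
tool_rot: [-0.001, 0.728, 0.685, 0.009]
contact_force: [0.5, -0.0, -0.7]
gripper_width: 1.001
```

step_arm(steps=[[0, 0, 0, 0], [0, 0, 1, 0], [0, 0, 1, 0], [0, 0, 1, 0], [0, 0, 0, 0], [0, 0, 0, 0]], claw=0)

```text
time: 8.55
tool_pos: [0.4658, 0.0819, 0.0385]
tool_rot: [0.001, 0.728, 0.686, 0.012]
contact_force: [-0.3, 0.2, 0.4]
gripper_width: 0.599
```

step_arm(steps=[[0, 0, -20, 0], [0, 0, -40, 0], [0, 0, -45, 0], [0, 0, 0, 0]])

```text
time: 8.95
tool_pos: [0.4613, 0.0802, 0.1434]
tool_rot: [-0.001, 0.728, 0.686, 0.01]
contact_force: [0.5, -0.8, 0.3]
gripper_width: 0.601
```

```bash
python3 -c "
from h import *
held()"
```

```text
t 8.95 pos [0.4613 0.0802 0.1434] ypr: tool z [ 0.013  0.014 -1.   ] yaw -3.44 q [ 0.   -0.28  2.07  0.01  1.34  0.06]
held px [  197   204   119   123 13553] tool xyz lo [-23. -24. -32.] hi [26. 24. -4.]
```

step_arm(steps=[[-10, 20, 0, -0.8], [-17, 32, 0, -0.8], [-17, 32, 0, -0.8], [-17, 32, 0, -0.8], [-17, 32, 0, -0.8], [-12, 22, 0, -0.6], [0, 0, 0, 0]])

```text
time: 9.7
tool_pos: [0.6264, -0.0162, 0.1249]
tool_rot: [-0.009, 0.698, 0.716, 0.003]
contact_force: [-0.2, -0.5, -0.5]
gripper_width: 0.6
```

step_arm(steps=[[0, 12, 20, 0], [0, 0, 35, 0], [0, 0, 18, 0], [0, 0, 6, 0], [0, 0, 0, 0]])

```text
time: 10.2
tool_pos: [0.6327, -0.0131, 0.0362]
tool_rot: [-0.013, 0.698, 0.716, 0.0]
contact_force: [1.3, 0.3, 1.7]
gripper_width: 0.596
```

step_arm(steps=[[3, 8, -5, 0], [0, 0, 0, 0]])

```text
time: 10.4
tool_pos: [0.6411, -0.0094, 0.0425]
tool_rot: [-0.013, 0.698, 0.716, 0.0]
contact_force: [0.1, -0.1, -1.1]
gripper_width: 0.599
```

step_arm(steps=[[1, 1, 3, 0], [0, 0, 1, 0]])

```text
time: 10.6
tool_pos: [0.6436, -0.008, 0.0407]
tool_rot: [-0.012, 0.698, 0.716, 0.002]
contact_force: [-1.2, 0.1, -0.9]
gripper_width: 0.597
```

step_arm(steps=[[0, -3, 4, 0], [0, 0, 2, 0]])

```text
time: 10.8
tool_pos: [0.6409, -0.0079, 0.036]
tool_rot: [-0.011, 0.698, 0.716, 0.002]
contact_force: [-3.1, -0.5, 5.1]
gripper_width: 0.596
```

step_arm(steps=[[0, 0, 0, 0], [0, 0, 0, 0], [0, 0, 0, 0], [0, 0, 0, 0], [0, 0, -30, 0], [0, 0, -45, 0], [0, 0, -45, 0], [0, 0, 0, 0]], claw=100)

```text
time: 11.6
tool_pos: [0.6409, -0.0103, 0.1571]
tool_rot: [-0.013, 0.698, 0.716, 0.0]
contact_force: [0.7, -0.4, 0.9]
gripper_width: 1.0
```

```bash
python3 -c "
from h import *
s,img,W=held('w3')
x,y,z=W[...,0],W[...,1],W[...,2]
comps(W,(z>.055)&(z<.1)&(x>.56)&(x<.73),'placed',100)
"
```

```text
t 11.6 pos [ 0.6409 -0.0103  0.1571] ypr: tool z [-0.019  0.019 -1.   ] yaw 1.41 q [-0.14  0.16  1.63  0.02  1.38 -0.17]
placed [ 228  163   62   60 3620] mean [ 0.6415 -0.006   0.0657] rect [641.  -8.] [52. 51.] 1.5 z [0.063 0.067]
placed [ 238  254   41   68 2651] mean [ 0.643  -0.097   0.0672] rect [ 643. -101.] [38. 67.] 1.2 z [0.061 0.069]
```

step_arm(steps=[[0, -22, -3, 0], [0, -34, -3, 0], [0, -34, -3, 0], [0, -34, -3, 0], [0, -34, -3, 0], [0, -20, -3, 0], [0, 0, 0, 0]])

```text
time: 12.35
tool_pos: [0.4516, -0.0142, 0.1669]
tool_rot: [-0.021, 0.698, 0.715, -0.005]
contact_force: [0.8, 0.3, -0.2]
gripper_width: 0.998
```

```bash
python3 -c "
from h import *
s,img,W=held('w4')
x,y,z=W[...,0],W[...,1],W[...,2]
comps(W,(z>.055)&(z<.1)&(x>.36)&(x<.53),'src',100)
comps(W,(z>.083)&(z<.1)&(x>.36)&(x<.53),'drumtop',100)
"
```

```text
t 12.35 pos [ 0.4516 -0.0142  0.1669] ypr: tool z [-0.036  0.022 -0.999] yaw 1.42 q [-0.21 -0.31  2.05  0.01  1.44 -0.23]
src [ 245  165   56   61 2664] mean [ 0.4616 -0.0086  0.0858] rect [462. -12.] [45. 45.] 1.1 z [0.069 0.089]
src [ 228  245   66   63 3219] mean [ 0.4543 -0.0957  0.0662] rect [454. -99.] [62. 62.] 59.5 z [0.061 0.068]
drumtop [ 245  172   56   54 2370] mean [ 0.4618 -0.0106  0.0878] rect [462. -12.] [45. 45.] 1.1 z [0.086 0.089]
```

View pics/w4.png

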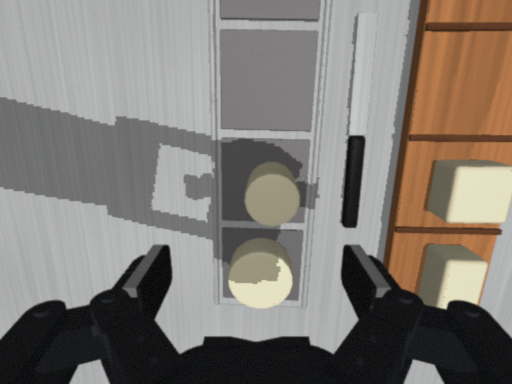

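The picture shows the drum (272,193) and disc (260,272) still on their mats, and the block and brick standing in their bays at right. Descending on the drum.

step_arm(steps=[[-4, 14, 20, 0], [0, 0, 40, 0], [0, 0, 40, 0], [0, 0, 16, 0], [0, 0, 0, 0]])

```text
time: 12.9
tool_pos: [0.4675, -0.0156, 0.0451]
tool_rot: [-0.019, 0.698, 0.715, -0.004]
contact_force: [-0.4, 0.8, 0.5]
gripper_width: 1.002
```

step_arm(steps=[[4, -6, 0, 0], [0, 0, 0, 0]])

```text
time: 13.1
tool_pos: [0.4619, -0.0115, 0.0452]
tool_rot: [-0.02, 0.698, 0.715, -0.004]
contact_force: [-0.5, -0.2, -0.7]
gripper_width: 1.003
```

step_arm(steps=[[0, 0, 1, 0], [0, 0, 1, 0], [0, 0, 1, 0], [0, 0, 1, 0], [0, 0, 0, 0], [0, 0, 0, 0]], claw=0)

```text
time: 13.7
tool_pos: [0.4657, -0.012, 0.0462]
tool_rot: [-0.016, 0.698, 0.716, -0.001]
contact_force: [1.1, -0.8, -1.3]
gripper_width: 0.526
```

step_arm(steps=[[0, 0, -20, 0], [0, 0, -40, 0], [0, 0, -45, 0], [0, 0, 0, 0]])

```text
time: 14.1
tool_pos: [0.4657, -0.0138, 0.1509]
tool_rot: [-0.019, 0.698, 0.716, -0.003]
contact_force: [1.2, -0.3, -0.3]
gripper_width: 0.524
```

```bash
python3 -c "
from h import *
held()"
```

```text
t 14.1 pos [ 0.4657 -0.0138  0.1509] ypr: tool z [-0.032  0.022 -0.999] yaw 1.41 q [-0.2  -0.25  2.03  0.02  1.4  -0.23]
held px [  202   205   109   135 11349] tool xyz lo [-17. -20. -43.] hi [23. 20.  3.]
```

step_arm(steps=[[10, 20, -1, 0], [18, 31, -1, 0], [18, 31, -1, 0], [18, 31, -1, 0], [18, 31, -1, 0], [11, 20, -1, 0], [0, 0, 0, 0]])

```text
time: 14.85
tool_pos: [0.6232, 0.087, 0.1325]
tool_rot: [-0.029, 0.699, 0.714, -0.012]
contact_force: [-1.0, -0.3, -1.6]
gripper_width: 0.526
```

step_arm(steps=[[-7, 18, 20, 0], [0, 0, 35, 0], [0, 0, 18, 0], [0, 0, 6, 0], [0, 0, 0, 0]])

```text
time: 15.35
tool_pos: [0.6326, 0.0814, 0.0438]
tool_rot: [-0.032, 0.699, 0.714, -0.015]
contact_force: [1.5, 1.2, 10.5]
gripper_width: 0.521
```

step_arm(steps=[[2, 6, -6, 0], [0, 0, 0, 0]])

```text
time: 15.55
tool_pos: [0.6385, 0.083, 0.0498]
tool_rot: [-0.032, 0.699, 0.714, -0.015]
contact_force: [0.3, 0.3, -0.7]
gripper_width: 0.524
```

step_arm(steps=[[0, 0, 3, 0], [0, 0, 2, 0]])

```text
time: 15.75
tool_pos: [0.6379, 0.0829, 0.0449]
tool_rot: [-0.032, 0.699, 0.714, -0.015]
contact_force: [0.5, 0.6, -1.6]
gripper_width: 0.529
```

step_arm(steps=[[0, 0, 1.5, 0]])

```text
time: 15.85
tool_pos: [0.6378, 0.0829, 0.0438]
tool_rot: [-0.032, 0.699, 0.714, -0.015]
contact_force: [-3.4, -0.4, 7.9]
gripper_width: 0.523
```

step_arm(steps=[[0, 0, 0, 0], [0, 0, 0, 0], [0, 0, 0, 0], [0, 0, 0, 0], [0, 0, -30, 0], [0, 0, -45, 0], [0, 0, -45, 0], [0, 0, 0, 0]], claw=100)

```text
time: 16.65
tool_pos: [0.644, 0.0801, 0.1642]
tool_rot: [-0.034, 0.699, 0.714, -0.018]
contact_force: [0.3, 0.4, 1.0]
gripper_width: 0.999
```

```bash
python3 -c "
from h import *
s,img,W=held('w5')
x,y,z=W[...,0],W[...,1],W[...,2]
comps(W,(z>.055)&(z<.1)&(x>.56)&(x<.73),'placed',100)
comps(W,(z>.08)&(z<.1)&(x>.56)&(x<.73),'drumtop',100)
"
```

```text
t 16.65 pos [0.644  0.0801 0.1642] ypr: tool z [-0.074  0.022 -0.997] yaw 1.28 q [-0.    0.2   1.57  0.02  1.45 -0.03]
placed [ 229  165   55   60 2604] mean [0.6387 0.0861 0.0831] rect [638.  83.] [44. 45.] 0.8 z [0.068 0.086]
placed [ 232  254   55   54 2760] mean [ 0.6418 -0.0042  0.0652] rect [641.  -8.] [52. 52.] 1.7 z [0.06  0.067]
placed [241 329  37  12 340] mean [ 0.6418 -0.0697  0.0615] rect [642. -71.] [38.  5.] 2.6 z [0.056 0.066]
drumtop [ 229  171   55   54 2333] mean [0.6383 0.0843 0.0848] rect [638.  83.] [44. 45.] 2.7 z [0.083 0.086]
```

step_arm(steps=[[-20, -22, -3, 0], [-32, -34, -3, 0], [-32, -34, -3, 0], [-32, -34, -3, 0], [-32, -34, -3, 0], [-24, -24, -3, 0], [0, 0, 0, 0]])

```text
time: 17.4
tool_pos: [0.4558, -0.1, 0.1802]
tool_rot: [-0.041, 0.697, 0.715, -0.023]
contact_force: [0.9, 0.5, 0.2]
gripper_width: 1.0
```

```bash
python3 -c "
from h import *
s,img,W=held('w6')
x,y,z=W[...,0],W[...,1],W[...,2]
comps(W,(z>.055)&(z<.1)&(x>.36)&(x<.53),'src',100)
"
```

```text
t 17.4 pos [ 0.4558 -0.1     0.1802] ypr: tool z [-0.091  0.024 -0.996] yaw 1.51 q [-0.37 -0.23  1.97 -0.01  1.5  -0.39]
src [ 232  155   68   68 3574] mean [ 0.4547 -0.0977  0.0667] rect [454. -99.] [62. 62.] 42.6 z [0.064 0.068]
```

step_arm(steps=[[-5, 11, 25, 0], [0, 0, 45, 0], [0, 0, 45, 0], [0, 0, 18, 0], [0, 0, 0, 0]])

```text
time: 17.95
tool_pos: [0.4574, -0.0972, 0.0398]
tool_rot: [-0.042, 0.696, 0.716, -0.022]
contact_force: [0.0, 0.6, 0.4]
gripper_width: 1.003
```

step_arm(steps=[[-2, -5, 2, 0], [0, 0, 0, 0]])

```text
time: 18.15
tool_pos: [0.4524, -0.0983, 0.0378]
tool_rot: [-0.043, 0.695, 0.717, -0.022]
contact_force: [0.8, 0.9, -0.5]
gripper_width: 0.998
```

step_arm(steps=[[0, 0, 1, 0], [0, 0, 1, 0], [0, 0, 1, 0], [0, 0, 0, 0], [0, 0, 0, 0]], claw=0)

```text
time: 18.65
tool_pos: [0.4564, -0.0997, 0.0407]
tool_rot: [-0.038, 0.695, 0.717, -0.02]
contact_force: [-0.1, -0.1, -0.6]
gripper_width: 0.735
```

step_arm(steps=[[0, 0, -20, 0], [0, 0, -40, 0], [0, 0, -45, 0], [0, 0, 0, 0]])

```text
time: 19.05
tool_pos: [0.4635, -0.1016, 0.1466]
tool_rot: [-0.04, 0.696, 0.717, -0.021]
contact_force: [0.4, 0.7, 0.3]
gripper_width: 0.733
```

```bash
python3 -c "
from h import *
held('w7')"
```

```text
t 19.05 pos [ 0.4635 -0.1016  0.1466] ypr: tool z [-0.087  0.026 -0.996] yaw 1.82 q [-0.37 -0.18  1.98 -0.01  1.43 -0.4 ]
held px [  188   195   136   139 14584] tool xyz lo [-26. -28. -31.] hi [30. 27. -5.]
```

View pics/w7.png

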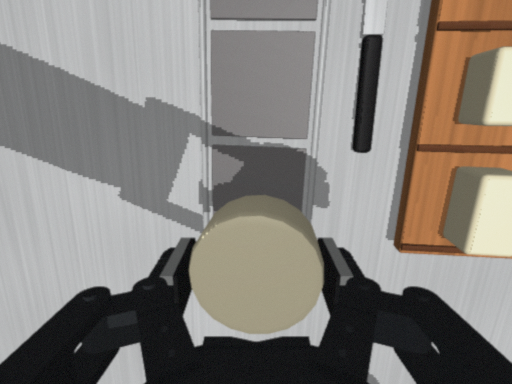

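step_arm(steps=[[24, 14, -3, 0], [37, 23, -3, 0], [37, 23, -3, 0], [37, 23, -3, 0], [37, 23, -3, 0], [37, 23, -3, 0], [37, 23, -3, 0], [24, 15, 0, 0]])

```text
time: 19.9
tool_pos: [0.6207, 0.1803, 0.1432]
tool_rot: [-0.048, 0.698, 0.714, -0.028]
contact_force: [-0.4, -0.3, -0.7]
gripper_width: 0.734
```

step_arm(steps=[[0, 0, 0, 0]])

```text
time: 20.0
tool_pos: [0.6206, 0.1831, 0.1407]
tool_rot: [-0.049, 0.697, 0.715, -0.029]
contact_force: [0.3, -1.0, -0.8]
gripper_width: 0.731
```

```bash
python3 -c "
from h import *
s,img,W=held()
x,y,z=W[...,0],W[...,1],W[...,2]
comps(W,(z>.0325)&(z<.04)&(x>.56)&(x<.73),'strip',60)
comps(W,(z>.026)&(z<.04)&(x>.56)&(x<.73),'rip',500)
"
```

```text
t 20.0 pos [0.6206 0.1831 0.1407] ypr: tool z [-0.111  0.027 -0.993] yaw 1.54 q [0.15 0.24 1.57 0.04 1.44 0.12]
held px [  188   195   136   139 14484] tool xyz lo [-27. -28. -30.] hi [30. 27. -6.]
strip [230 147 122  11 849] mean [0.6374 0.2212 0.0341] rect [636. 221.] [103.   6.] 1.0 z [0.033 0.035]
strip [309 330  15   8  78] mean [0.6735 0.0387 0.034 ] rect [674.  38.] [ 7. 14.] 89.2 z [0.033 0.035]
rip [ 230  141  122  106 8175] mean [0.6439 0.1971 0.0305] rect [637. 182.] [104.  95.] 0.8 z [0.029 0.033]
rip [309 291  21  55 716] mean [0.6751 0.0521 0.0305] rect [676.  53.] [20. 65.] 3.5 z [0.029 0.033]
```

step_arm(steps=[[-9, 24, 20, 0], [0, 0, 35, 0], [0, 0, 22, 0], [0, 0, 8, 0], [0, 0, 0, 0]])

```text
time: 20.55
tool_pos: [0.6304, 0.17, 0.0463]
tool_rot: [-0.051, 0.698, 0.713, -0.034]
contact_force: [-0.3, 0.6, -0.1]
gripper_width: 0.737
```

step_arm(steps=[[7, 5, 0, 0], [0, 0, 2, 0]])

```text
time: 20.75
tool_pos: [0.6359, 0.1767, 0.0456]
tool_rot: [-0.05, 0.699, 0.713, -0.033]
contact_force: [1.1, -0.4, -0.6]
gripper_width: 0.736
```

step_arm(steps=[[0, 0, 3, 0]])

```text
time: 20.85
tool_pos: [0.6366, 0.1769, 0.044]
tool_rot: [-0.05, 0.699, 0.713, -0.032]
contact_force: [1.1, -0.5, -0.4]
gripper_width: 0.738
```

step_arm(steps=[[0, 0, 2, 0]])

```text
time: 20.95
tool_pos: [0.637, 0.1772, 0.0429]
tool_rot: [-0.049, 0.699, 0.713, -0.031]
contact_force: [-0.3, 0.1, -0.9]
gripper_width: 0.735
```

step_arm(steps=[[0, 0, 3, 0], [0, 0, 1, 0]])

```text
time: 21.15
tool_pos: [0.6373, 0.1775, 0.0397]
tool_rot: [-0.048, 0.699, 0.713, -0.03]
contact_force: [-0.0, 0.4, -1.0]
gripper_width: 0.732
```

step_arm(steps=[[0, 0, 2, 0], [0, 0, 0, 0]])

```text
time: 21.35
tool_pos: [0.637, 0.1776, 0.0376]
tool_rot: [-0.048, 0.699, 0.713, -0.03]
contact_force: [0.4, 0.4, -0.8]
gripper_width: 0.736
```

step_arm(steps=[[0, 0, 2, 0], [0, 0, 0, 0]])

```text
time: 21.55
tool_pos: [0.6376, 0.1778, 0.0374]
tool_rot: [-0.048, 0.699, 0.713, -0.03]
contact_force: [0.2, -0.0, -1.5]
gripper_width: 0.733
```

step_arm(steps=[[0, 0, 2, 0]])

```text
time: 21.65
tool_pos: [0.638, 0.1778, 0.0368]
tool_rot: [-0.048, 0.699, 0.713, -0.03]
contact_force: [-5.0, -1.0, 11.7]
gripper_width: 0.735
```

step_arm(steps=[[0, 0, 0, 0], [0, 0, 0, 0], [0, 0, 0, 0], [0, 0, 0, 0], [0, 0, -30, 0], [0, 0, -45, 0], [0, 0, -45, 0], [0, 0, 0, 0]], claw=100)

```text
time: 22.45
tool_pos: [0.6492, 0.1746, 0.1556]
tool_rot: [-0.05, 0.699, 0.713, -0.033]
contact_force: [1.1, -0.0, 0.4]
gripper_width: 1.003
```

```bash
python3 -c "
from h import *
s,img,W=held()
x,y,z=W[...,0],W[...,1],W[...,2]
comps(W,(z>.055)&(z<.1)&(x>.56)&(x<.73),'placed',100)
"
```

```text
t 22.45 pos [0.6492 0.1746 0.1556] ypr: tool z [-0.117  0.023 -0.993] yaw 1.25 q [0.14 0.28 1.49 0.04 1.48 0.11]
placed [ 222  157   74   72 4137] mean [0.6408 0.1788 0.0638] rect [640. 177.] [63. 62.] 22.8 z [0.062 0.065]
placed [ 226  265   52   62 2588] mean [0.6391 0.0896 0.0801] rect [638.  83.] [45. 45.] 3.4 z [0.06  0.086]
```

step_arm(steps=[[0, -40, -20, 0], [0, -45, -20, 0], [0, -45, -20, 0], [20, -40, 0, 0], [40, 0, 0, 0], [40, 0, 0, 0], [0, 0, 0, 0]])

```text
time: 23.2
tool_pos: [0.4714, 0.2691, 0.221]
tool_rot: [-0.059, 0.7, 0.711, -0.045]
contact_force: [1.4, -1.2, 0.2]
gripper_width: 1.001
```

```bash
python3 -c "
from h import *
img,W=top()
cv2.imwrite('pics/top_end.png',cv2.resize(img[100:290,100:360,::-1],None,fx=3,fy=3,interpolation=cv2.INTER_CUBIC))
"
```

```text
rip [264 127  21  21 399] mean [ 0.6389 -0.0084  0.0649] rect [641.  -9.] [52. 52.] 2.2 z [0.059 0.067]
rip [193 128  24  24 458] mean [0.6372 0.1748 0.0631] rect [638. 175.] [61. 61.] 0.5 z [0.059 0.066]
rip [231 128  18  21 293] mean [0.6337 0.082  0.0811] rect [637.  83.] [44. 45.] 88.4 z [0.06  0.086]
rip [297 128  26  16 394] mean [ 0.6402 -0.1015  0.0661] rect [ 643. -102.] [39. 66.] 0.8 z [0.055 0.069]
```

View pics/top_end.png

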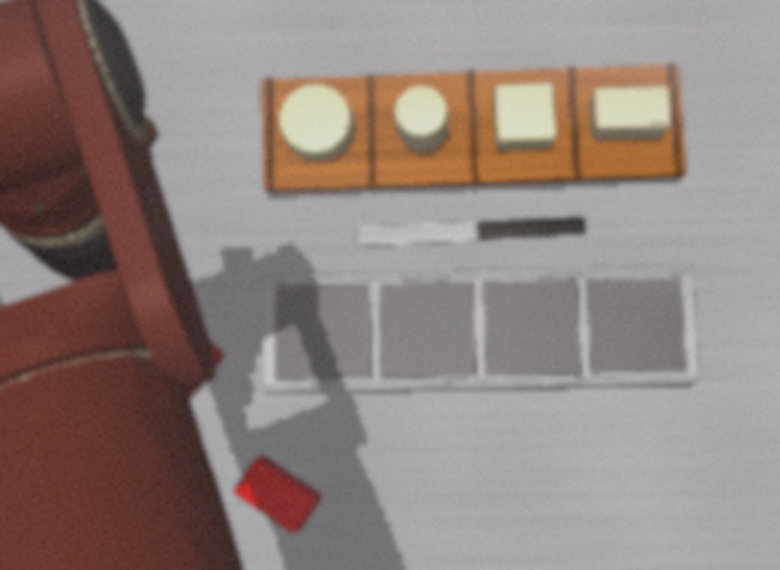

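The row now reads disc (315,120), drum (421,110), block (525,113), brick (632,110). That is the reverse of the start, and each cheese is upright and centred in its bay. The gripper is clear of everything.

```bash
python3 -c "
from plant import *
print(job_done())"
```

```text
the job is handed in; nothing more can be done
None
```

All four cheeses now stand upright on the ripening rack in reversed order, and I handed the job in at about 23 s of the 90 s allowed. From the left the row is disc, drum, block, brick; at the start it was brick, block, drum, disc.

The last top-camera check put every cheese within about 2 mm of its bay centre. The wrist camera had read the disc about 4 mm off just after release; both readings are well inside the 14 mm tolerance. The cheeses' top heights came out as expected, within about 2 mm, and I saw no tipping or dropping.

One thing drifted: the tool's tilt grew step by step to about 7° by the last placement. The disc was therefore set down slightly slanted, and it settled flat when released.

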